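Check the knife slot of a cake slicer with a tapered gauge blade

TASK

The knife guide of the cake slicer is standing open: first swing the small lever on its head fully down to close the guide's two plates. Then take the tapered gauge blade out of its stand by its handle and slide it, upright and point down, into the slot between the two plates until it drags snugly on both of them, without forcing the plates apart. Finish while still holding the blade by its handle at that depth; do not let go, and leave the bowl, the jug and the spatula where they are.

Things in the scene. Friction and masses are not known exactly. Their poses are not given: they have to be found in the camera images.
- guide: knife guide, fixed to the bench: white base slab 170 x 210 x 20 mm, on it two aluminium blocks (70 x 30 mm, tops at 105 mm) at y = -82 and +82 mm and two upright steel plates between them. Origin: centre of the underside. x: along the slot; y: across it, towards the lever; z up. The lever's pivot axis is parallel to y, at (20, 82, 115) mm in this frame
- slot_mouth (a point): middle of the slot's mouth, between the plates' upper ends, 120 mm above the bench (axes as the guide's). The upper 12 mm of the plates flare into a funnel about 16 mm wide when closed; below it the closed gap is parallel, 4.5 to 6 mm, different each time, centred within 1 mm of this point
- lever (a joint): lever on the guide's +y block (the head), rad: 0 fully down (level, pointing to the guide's -x; plates closed), up to 1.15 raised (plates up to 14 mm farther apart). Starts raised; stays where it is left; about 4 N at the pad moves it
- lever_pad (a point): centre of the upper face of the lever's black thumb pad (30 mm along the lever, 24 mm wide, 10 mm thick), 85 mm from the pivot axis (the pad's upper face lies 5 mm above the line through the pivot)
- plate_a: the slot's steel plate on the guide's -y side, 60 mm long (x), 4 mm thick, from 38 to 120 mm above the bench (origin on the bench below the slot). Both plates and the head block with the lever ride on a carriage that gives way softly up to 5 mm sideways (guide's y, 0.15 N/mm), so they centre themselves on the blade
- plate_b: the slot's other plate, alike, on the guide's +y side; the lever moves it and a spring presses it towards plate_a (origin moves with it; below the slot, at bench height, when closed)
- plate_spring (a joint): how far the blade has pushed plate_b back against its spring, m: 0 untouched, stop at 0.007; the spring pushes with 6 N at 0 and 0.8 N more per mm
- stand: white block 90 x 70 x 90 mm (x, y, z) fixed to the bench, origin at the centre of its underside, with a slot 37 x 13 mm (x, y) through its top in which the gauge blade stands, the handle's underside resting on the block's top
- gauge: tapered gauge blade, 110 g: steel blade 30 mm wide (its x), 80 mm long, 3 mm thick (its y) at the tip growing evenly to 8 mm at the handle (same on both faces); above it a black handle 44 x 22 x 50 mm (x, y, z). Origin at the middle of the blade's tip, z up to the handle. It starts upright in the stand, its x and y along the stand's
- gauge_grip (a point): centre of the gauge blade's handle, 105 mm above the tip, 25 mm above the handle's underside
- gauge_tip (a point): middle of the blade's tip edge
- bowl: bystander: blue plastic bowl, 160 mm wide, 75 mm high, origin at the centre of its underside
- jug: bystander: white plastic jug with a handle, 100 mm wide, 130 mm high, origin at the centre of its underside
- palette_knife: bystander: spatula with a flat steel blade and a wooden handle, lying on the bench, about 250 mm long

How it is judged (in metres and radians):
On the way, in this order (a step that is already met when the one before it is completed fails the run):
1. the lever is fully down and the gauge blade is still in its stand (value of joint lever below 0.1 rad and horizontal distance between gauge and stand below 0.02 m), for 0.2 s.
2. the gauge blade is in the fingers, lifted clear of its stand (z of gauge_tip in the frame of stand above 0.092 m and contact force between the fingers and gauge above 2 N), for 0.1 s.
At the end, for the whole second after the job is handed in: Lever down (under 0.12 rad); blade at rest, upright (0.12 rad), tip 25 mm or more below the mouth and within 15 mm of the slot's middle lengthwise, pressing each plate with over 1 N, sprung plate pushed back under 3 mm; fingers still gripping the blade (over 2 N) (value of joint lever below 0.12 rad and contact force between gauge and plate_a above 1 N and contact force between gauge and plate_b above 1 N and value of joint plate_spring below 0.003 m and z of gauge_tip in the frame of slot_mouth below -0.025 m and x of gauge_tip in the frame of slot_mouth between -0.015 and 0.015 m and angle between gauge's own z axis and vertical below 0.12 rad and contact force between the fingers and gauge above 2 N and linear speed of gauge below 0.01 m/s); the arm keeps its last pose, push and grip.
It fails at once if the plates were forced apart (sprung plate pushed back over 4.5 mm) (value of joint plate_spring above 0.0045 m).
It fails at once if a bystander was moved more than 30 mm (distance of any of bowl, jug, palette_knife from where it was at the start of the episode above 0.03 m).
It also fails if it takes over 58 s, if anything falls off the work surface, if the arm or the gripper's body presses on something with over 40 N, if the wrist force passes 120 N, or if a joint passes its speed limit or range.

ROBOT

A 6-joint arm with a two-finger parallel gripper is mounted at the origin on the work surface. World frame = base frame: x ahead of the robot, y to its left, z up, the work surface at z = 0. Lengths are in m, angles in degrees, forces in N, time in s.
With the tool pointing down it reaches from about 0.25 to 0.725 m from the base axis. Payload 9.7 kg.
Tool frame: the origin (TCP) lies on the centre line of the jaws, within the pads' length; the fingertips stand 19 mm ahead of it and the grasp point (between the pads) is the TCP (bot.tcp_to_tips is the z of the fingertips in the tool frame, in m); z points along the fingers, y is the line along which they close (so a half turn about z gives the same grasp; the last joint's range is limited). The gripper opens to 85 mm and grips with 20 to 120 N. Pads are 22 mm wide; open, the fingers measure 114 mm over their backs; the gripper's body (76 mm by 85 mm) begins 54 mm behind the grasp point. The pads swing forward as they close: fully open they stand 13 mm farther back than shut.
Start: joints at [-70.818, 4.979, 10.078, 95.1, 0, 90], TCP at [0.181, -0.519, 0.25] pointing down, gripper open.
Joint ranges: [-179.16, 179.16], [-48.56, 103.87], [-65.8, 70.77], [-126.05, 130.52], [-82.76, 87.17], [-180, 180]. Speed limits (degrees/s): [127.2, 127.2, 147.25, 180, 180, 180].

INTERFACE

Orientations are given as [roll, pitch, yaw] about the fixed x, y, z axes, in that order (R = Rz(yaw) Ry(pitch) Rx(roll)).
In Python, from workcell import bot gives the robot as it stands. The module is installed in compiled form; this text tells all that it offers.
- The arm moves only by the tool play_rows, never from a script. Its argument "increments" is a list of rows, each an object with "slide": the shift along the tool's x, y, z in mm, a list of three; "angular": the turn, a rotation vector about the tool's x, y, z in degrees, a list of three; "claw": the opening, from -1 (shut) to 1 (fully open). In form: [{"slide": [x, y, z], "angular": [rx, ry, rz], "claw": claw}, ...]. A call has 1 to 8 rows; each row shifts and turns the commanded pose from where the row before left it, along the tool's axes as they then stand; what a row does not reach is not made up. A row lasts 1/10 s, in which the tool goes at most 50 mm and 8.59 degrees, less where a joint would pass 70% of its speed; a pose out of reach is approached as far as the arm can. A call is refused whole if a number of a shift passes 50 or a number of a turn 8.59, either way. A call with a gripper value outside its range is refused whole. The fingers move at their own pace and stop on an object; "squeeze" is the grip in N (left out, the last holds). Time passes only in rows, so rows that do not move let the fingers close. It gives the time, the measured TCP pose, the force, the opening and the grip force at its end, in the units of the state.
- bot.get_obs(): the state, without advancing time (a new reading comes with each control period).
- bot.camera(name): name is "scene" or "top" or "wrist"; returns the picture (400x640x3 uint8, red, green, blue); there is no depth.
- bot.camera_info(name): a dict with "fovy" (degrees; the focal length in pixels is half the picture's height over the tangent of half this angle, whatever the lens; pixels are square), "cx", "cy" (the principal point, pixels), "R" (3x3) and "t" (3): a world point X has camera coordinates R X + t. Camera axes: x right, y down, z forward; pixel columns grow to the right and rows downward; lengths in m; the calibration is good to about 2 mm. A picture is of the moment at which its call begins: read the wrist's pose just before it. camera_info takes no time and is no camera call; for the wrist camera it gives the pose at the moment of the call.
- bot.job_done(): hands the job in; it is judged then, once.
The state is a dict: "time": time; "q": joint angles; "qd": joint speeds; "joint_efforts": joint torques, N m; "ee_pos": TCP position; "tcp_rot": TCP orientation; "wrist_force": force on the tool from outside, world axes, zero at the start; "torque": the same for the moment, N m; "opening": finger opening in m; "grasp_force": force on a finger pad.
Only numpy, scipy, OpenCV 4.12 (cv2) and the standard library are available. Lean on these libraries where they do the work, as an engineer would, in place of code of your own. Each camera call takes 0.05 s, during which the arm holds its last target. There are 200 camera calls.

## Working session

There is one attempt and no reset: what is moved stays moved. The work goes in short steps, Python scripts to look and compute and a tool call to move; the robot and the scene stay as the last step left them, time stands still between calls to the robot, and variables do not carry over. Pictures are saved under pics/ and viewed, at most 10 in all, crops included, and the job is handed in when it is done.

Besides the shell and the picture viewer there is one more tool, called after "Emit:" in YAML: its name, and indented under it one key for each argument. play_rows: Moves the arm, as the interface text tells. Its arguments: {"type":"object","properties":{"increments":{"type":"array"},"squeeze":{"type":"number"}},"required":["increments"]}

```bash
mkdir -p pics
python3 - <<'E'
from workcell import bot
import cv2,numpy as np
for n in("scene","top"):
    im=bot.camera(n);cv2.imwrite(f"pics/{n}0.png",im[:,:,::-1]);i=bot.camera_info(n);print(n,i)
o=bot.get_obs();print(o)
E
```

```text
scene {'fovy': 50.50798626246686, 'cx': 318.5411996338429, 'cy': 194.2466992250832, 'R': array([[-0.78708352,  0.61683459,  0.00382383],
       [ 0.44164098,  0.56784183, -0.6946286 ],
       [-0.43064228, -0.54504197, -0.71935838]]), 't': array([ 0.48676081, -0.21702392,  1.55024448])}
top {'fovy': 55.05730859094651, 'cx': 321.6063476919796, 'cy': 200.75087086274948, 'R': array([[-0.00353251, -0.99951856, -0.03082472],
       [-0.98118182,  0.00941531, -0.19285639],
       [ 0.19305377,  0.02956338, -0.9807427 ]]), 't': array([0.01983279, 0.63937821, 0.95067323])}
{'time': 0.1, 'q': array([-7.08170363e+01,  5.00658108e+00,  1.00382897e+01,  9.51009869e+01,
       -1.90541429e-03,  9.00015420e+01]), 'qd': array([ 0.1278353 , -0.03291224,  0.1471283 , -0.06673262, -0.03544885,
       -0.05338549]), 'joint_efforts': array([-3.81182981e-04, -5.21560800e+01,  4.65654016e+01,  1.61259033e-02,
        3.08789367e-06, -9.96220194e-06]), 'ee_pos': array([ 0.18064832, -0.51927531,  0.24966078]), 'tcp_rot': array([-1.79930722e+02,  1.90727734e-03,  1.91814241e+01]), 'wrist_force': array([-0.69380962,  0.29774086, -0.47563589]), 'torque': array([-0.00395224, -0.01124951,  0.03460763]), 'grasp_force': 0.0, 'opening': 0.0851771628161094}
```

View pics/scene0.png

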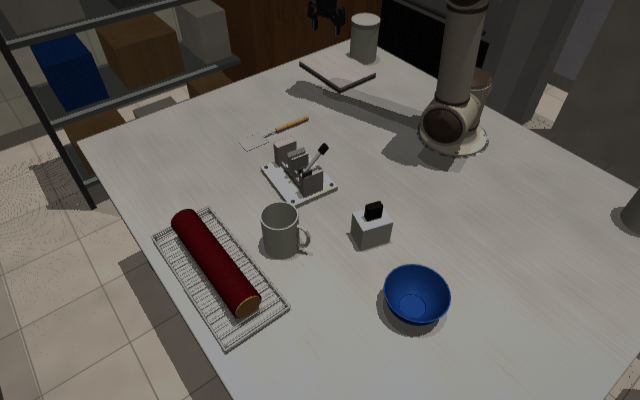

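View pics/top0.png

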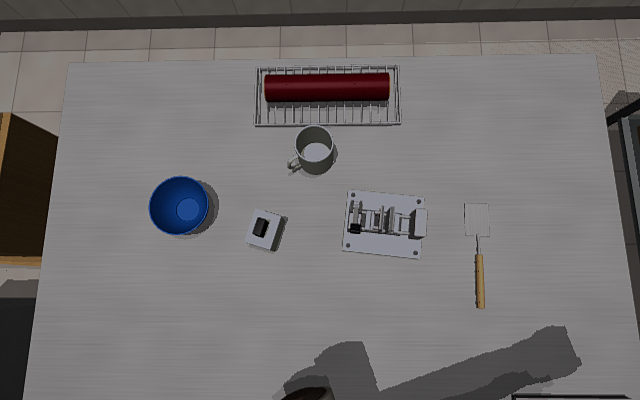

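The scene view shows the guide with its raised lever at about (300,170) and the stand at (371,228). In the top view the guide slab's corners are near (347,190), (425,198), (420,259) and (343,250), with the lever on the left (world +y). The stand is at (267,229).

Run:
```python
import cv2
im=cv2.imread("pics/top0.png")
cv2.imwrite("pics/c1.png",cv2.resize(im[180:270,240:440],None,fx=4,fy=4,interpolation=cv2.INTER_CUBIC))
```

```text
(no output)
```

View pics/c1.png

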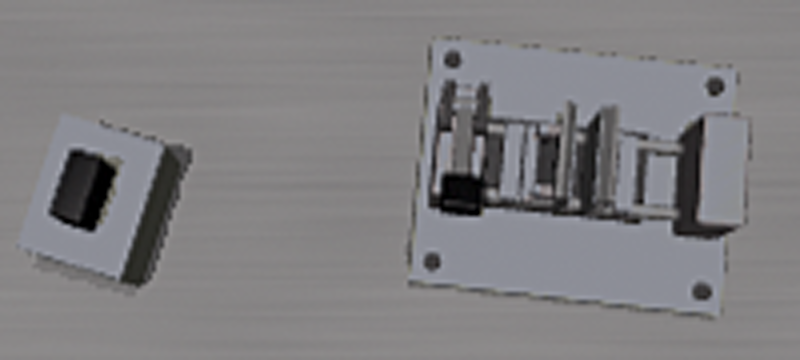

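The crop shows the slab corners at (430,37), (738,68), (720,317) and (407,284), and the stand's top corners at (65,115), (165,145), (122,280) and (20,248). All are crop pixels at 4x.

```bash
cat > h.py <<'E'
from workcell import bot
import numpy as np
def cam(n):
    i=bot.camera_info(n);f=200/np.tan(np.radians(i['fovy']/2));return f,i
def ray(n,px,z):
    f,i=cam(n);R,t=i['R'],i['t'];C=-R.T@t
    d=R.T@np.array([(px[0]-i['cx'])/f,(px[1]-i['cy'])/f,1]);return C+d*(z-C[2])/d[2]
def proj(n,X):
    f,i=cam(n);p=i['R']@np.array(X)+i['t'];return np.array([f*p[0]/p[2]+i['cx'],f*p[1]/p[2]+i['cy']])
E
python3 - <<'E'
from h import *
def fit(c,z,name):
    P=np.array([ray("top",(240+(u-1.5)/4,180+(v-1.5)/4),z) for u,v in c])[:,:2]
    print(name,P.round(4).tolist(),"c",P.mean(0).round(4))
    xe=(P[0]-P[3]+P[1]-P[2])/2; ye=(P[0]-P[1]+P[3]-P[2])/2
    print("lens",np.linalg.norm(xe),np.linalg.norm(ye),"yaw",np.degrees(np.arctan2(xe[1],xe[0])),np.degrees(np.arctan2(-ye[0],ye[1])))
fit([(430,37),(738,68),(720,317),(407,284)],.02,"guide")
fit([(65,115),(165,145),(122,280),(20,248)],.09,"stand")
E
```

```text
guide [[0.6807, -0.0538], [0.6567, -0.2638], [0.4882, -0.2427], [0.5111, -0.0356]] c [ 0.5842 -0.149 ]
lens 0.17015112261285928 0.20985929974198345 yaw -6.620015261809484 -6.411698587763148
stand [[0.6157, 0.184], [0.5957, 0.1191], [0.5101, 0.1448], [0.5305, 0.2101]] c [0.563  0.1645]
lens 0.08924866860328629 0.06815285173241369 yaw -16.862017051576224 -17.30277825604658
```

```bash
cat >> h.py <<'E'
from scipy.spatial.transform import Rotation as Ro
G=np.array([.5842,-.149]);GY=np.radians(-6.5)
def g2w(x,y,z): 
    c,s=np.cos(GY),np.sin(GY);return np.array([G[0]+c*x-s*y,G[1]+s*x+c*y,z])
def delta(target,yaw=None):
    "shift in current tool axes (mm); rotvec in tool axes (deg) to pointing-down yaw"
    o=bot.get_obs();R=Ro.from_euler('xyz',o['tcp_rot'],degrees=True)
    d=R.inv().apply(np.array(target)-o['ee_pos'])*1000
    r=(R.inv()*Ro.from_euler('xyz',[180,0,yaw],degrees=True)).as_rotvec(degrees=True) if yaw is not None else None
    return d.round(1),r
def pad(th): return g2w(.020-.085*np.cos(th)+.005*np.sin(th),.082,.115+.085*np.sin(th)+.005*np.cos(th))
E
python3 - <<'E'
from h import *
print(bot.tcp_to_tips)
for th in(.8,.9,1,1.1,1.15):print(th,pad(th).round(3),proj("top",pad(th)).round(1),proj("scene",pad(th)).round(1))
print(delta([*g2w(.03,.082,0)[:2],.29],-6.5))
E
```

```text
0.019
0.8 [ 0.558 -0.063  0.179] [354.6 225.4] [321.7 148.5]
0.9 [ 0.565 -0.064  0.185] [355.  222.2] [319.7 147.8]
1 [ 0.572 -0.065  0.189] [355.4 218.8] [317.6 147.4]
1.1 [ 0.579 -0.066  0.193] [355.8 215.3] [315.3 147.3]
1.15 [ 0.583 -0.066  0.195] [356.  213.4] [314.1 147.3]
(array([ 565.4, -278.1,  -40. ]), array([-6.76869709e-02,  1.74013591e-02,  2.56814198e+01]))
```

Emit:
play_rows:
  increments:
    - {"slide": [0,0,-14],"angular": [0,0,8.56],"claw": -1}
    - {"slide": [0,0,-13],"angular": [0,0,8.56],"claw": -1}
    - {"slide": [0,0,-13],"angular": [0,0,8.56],"claw": -1}
    - {"slide": [26,-38,0],"angular": [0,0,0],"claw": -1}
    - {"slide": [26,-38,0],"angular": [0,0,0],"claw": -1}
    - {"slide": [26,-38,0],"angular": [0,0,0],"claw": -1}
    - {"slide": [26,-38,0],"angular": [0,0,0],"claw": -1}
    - {"slide": [26,-38,0],"angular": [0,0,0],"claw": -1}
  squeeze: 50

```text
time: 0.9
ee_pos: [0.3321, -0.3438, 0.29]
tcp_rot: [-180.0, 0.0, -6.5]
wrist_force: [0.9, -0.5, -0.5]
opening: -0.0004
grasp_force: 0.0
```

Emit:
play_rows:
  increments:
    - {"slide": [26,-38,0],"angular": [0,0,0],"claw": -1}
    - {"slide": [26,-38,0],"angular": [0,0,0],"claw": -1}
    - {"slide": [26,-38,0],"angular": [0,0,0],"claw": -1}
    - {"slide": [26,-38,0],"angular": [0,0,0],"claw": -1}
    - {"slide": [26,-38,0],"angular": [0,0,0],"claw": -1}
    - {"slide": [26,-38,0],"angular": [0,0,0],"claw": -1}
    - {"slide": [26,-38,0],"angular": [0,0,0],"claw": -1}
    - {"slide": [0,0,0],"angular": [0,0,0],"claw": -1}

```text
time: 1.7
ee_pos: [0.5447, -0.0979, 0.2886]
tcp_rot: [-179.9, 0.1, -6.2]
wrist_force: [0.0, 0.1, -0.8]
opening: 0.0001
grasp_force: 0.0
```

Run:
```python
from h import *
import cv2
print(delta([*g2w(-.025,.082,0)[:2],.23],-6.5),bot.get_obs()['ee_pos'])
i=bot.camera_info("wrist");print(i)
im=bot.camera("wrist");cv2.imwrite("pics/w1.png",im[:,:,::-1])
print(proj("wrist",pad(.78)),proj("wrist",g2w(0,0,.12)))
```

```text
(array([ 20.3, -35.6,  58.6]), array([-0.06103052,  0.10174539,  0.26803708])) [ 0.54469152 -0.09791091  0.28857402]
{'fovy': 65.0848687246135, 'cx': 320.40744378660537, 'cy': 197.2393297997177, 'R': array([[-1.08624735e-01, -9.94082543e-01, -7.52107593e-04],
       [-9.49913062e-01,  1.03575196e-01,  2.94851410e-01],
       [-2.93028740e-01,  3.27425930e-02, -9.55542820e-01]]), 't': array([-0.03891619,  0.47546848,  0.57893485])}
[270.77315246 186.14667756] [367.81568163 131.12922095]
```

View pics/w1.png

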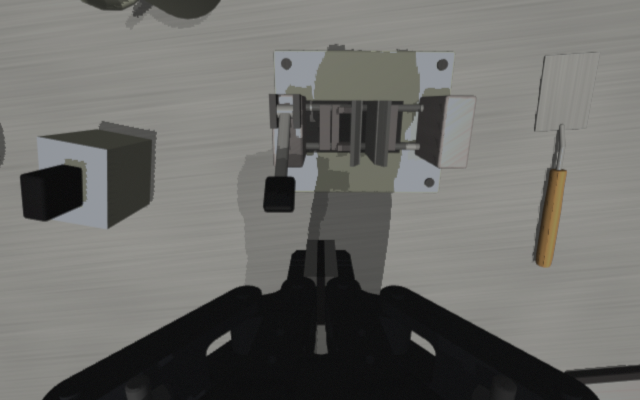

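The wrist view shows the pad at about (280,188), the lever pivot at about (286,105), and the slab corners at (275,52), (453,51) and (439,191). I'll check these against the model.

Run:
```python
from h import *
for p in [(.085,.105,.02),(.085,-.105,.02),(-.085,-.105,.02),(.02,.082,.115)]:print(p,proj("wrist",g2w(*p)).round(1))
for th in(.6,.7,.8,.9,1.):print(th,proj("wrist",pad(th)).round(1))
print((-cam("wrist")[1]['R'].T@cam("wrist")[1]['t']).round(3))
```

```text
(0.085, 0.105, 0.02) [267.  47.]
(0.085, -0.105, 0.02) [450.5  47.7]
(-0.085, -0.105, 0.02) [434.  190.6]
(0.02, 0.082, 0.115) [278.6 108.1]
0.6 [273.4 194.8]
0.7 [271.9 190.5]
0.8 [270.5 184.9]
0.9 [269.  178.1]
1.0 [267.6 169.9]
[ 0.616 -0.109  0.413]
```

Emit:
play_rows:
  increments:
    - {"slide": [0,0,0],"angular": [0,0,0],"claw": -1}

```text
time: 1.85
ee_pos: [0.5421, -0.1017, 0.2899]
tcp_rot: [180.0, 0.1, -6.5]
wrist_force: [0.1, -1.1, -0.4]
opening: -0.0001
grasp_force: 0.0
```

Run:
```python
from h import *
print(delta([*g2w(-.022,.082,0)[:2],.225],-6.5),bot.get_obs()['ee_pos'],bot.get_obs()['time'])
```

```text
(array([ 25.3, -39.8,  64.8]), array([0.0105214 , 0.06210037, 0.03971561])) [ 0.54208482 -0.10170113  0.28987667] 1.85
```

Emit:
play_rows:
  increments:
    - {"slide": [25,-40,20],"angular": [0,0,0],"claw": -1}
    - {"slide": [0,0,30],"angular": [0,0,0],"claw": -1}
    - {"slide": [0,0,15],"angular": [0,0,0],"claw": -1}
    - {"slide": [-3,0,14],"angular": [0,0,0],"claw": -1}
    - {"slide": [-4,0,14],"angular": [0,0,0],"claw": -1}
    - {"slide": [-9,0,9],"angular": [0,0,0],"claw": -1}
    - {"slide": [-9,0,9],"angular": [0,0,0],"claw": -1}
    - {"slide": [-5,0,9],"angular": [0,0,0],"claw": -1}

```text
time: 2.65
ee_pos: [0.5408, -0.0639, 0.1714]
tcp_rot: [180.0, -0.2, -6.6]
wrist_force: [3.7, 0.1, 2.0]
opening: -0.0003
grasp_force: 1.6
```

Emit:
play_rows:
  increments:
    - {"slide": [-6,0,10],"angular": [0,0,0],"claw": -1}
    - {"slide": [-4,0,8],"angular": [0,0,0],"claw": -1}
    - {"slide": [-3,0,6],"angular": [0,0,0],"claw": -1}
    - {"slide": [0,0,0],"angular": [0,0,0],"claw": -1}
    - {"slide": [0,0,3],"angular": [0,0,0],"claw": -1}
    - {"slide": [0,0,0],"angular": [0,0,0],"claw": -1}

```text
time: 3.25
ee_pos: [0.5279, -0.0608, 0.1435]
tcp_rot: [180.0, 0.1, -6.5]
wrist_force: [-0.3, 0.1, 0.2]
opening: 0.0
grasp_force: 0.2
```

Emit:
play_rows:
  increments:
    - {"slide": [0,0,2],"angular": [0,0,0],"claw": -1}
    - {"slide": [0,0,2],"angular": [0,0,0],"claw": -1}
    - {"slide": [0,0,1],"angular": [0,0,0],"claw": -1}
    - {"slide": [0,0,0],"angular": [0,0,0],"claw": -1}

```text
time: 3.65
ee_pos: [0.5282, -0.0608, 0.1389]
tcp_rot: [-180.0, 0.0, -6.5]
wrist_force: [-2.8, 0.5, 3.9]
opening: 0.0004
grasp_force: 2.3
```

Emit:
play_rows:
  increments:
    - {"slide": [0,0,1],"angular": [0,0,0],"claw": -1}
    - {"slide": [0,0,1],"angular": [0,0,0],"claw": -1}
    - {"slide": [0,0,1],"angular": [0,0,0],"claw": -1}
    - {"slide": [0,0,0],"angular": [0,0,0],"claw": -1}

```text
time: 4.05
ee_pos: [0.5282, -0.0607, 0.1384]
tcp_rot: [-180.0, -0.1, -6.5]
wrist_force: [-10.1, 1.7, 22.7]
opening: -0.0001
grasp_force: 11.5
```

Emit:
play_rows:
  increments:
    - {"slide": [0,0,-40],"angular": [0,0,0],"claw": -1}
    - {"slide": [0,0,-50],"angular": [0,0,0],"claw": -1}
    - {"slide": [0,0,-30],"angular": [0,0,5.3],"claw": 0}
    - {"slide": [0,0,0],"angular": [0,0,5.3],"claw": 1}
    - {"slide": [-15,-46,0],"angular": [0,0,0],"claw": 1}
    - {"slide": [-15,-46,0],"angular": [0,0,0],"claw": 1}
    - {"slide": [0,0,0],"angular": [0,0,0],"claw": 1}
    - {"slide": [0,0,0],"angular": [0,0,0],"claw": 1}

```text
time: 4.85
ee_pos: [0.5001, -0.0604, 0.26]
tcp_rot: [-175.9, 0.1, -9.0]
wrist_force: [0.6, 0.8, -0.4]
opening: 0.0847
grasp_force: 0.0
```

Run:
```python
from h import *
import cv2
print(delta([.563,.1645,.22],-17.1),bot.get_obs()['ee_pos'])
im=bot.camera("wrist");cv2.imwrite("pics/w2.png",im[:,:,::-1])
Ry=Ro.from_euler('z',-17.1,degrees=True)
for p in [(-.022,.011,.14),(.022,.011,.14),(.022,-.011,.14),(-.022,-.011,.14),(-.045,-.035,.09),(.045,-.035,.09)]:
    print(p,proj("wrist",Ry.apply(p)+[.563,.1645,0]).round())
for th in(0,.1):print(proj("wrist",pad(th)).round())
print(proj("wrist",g2w(0,0,.12)).round(1))
```

```text
(array([  27.1, -228.5,   56.4]), array([-4.09515163,  0.41994617,  8.09221791])) [ 0.50005217 -0.06040971  0.25997272]
(-0.022, 0.011, 0.14) [ 44. 181.]
(0.022, 0.011, 0.14) [ 37. 130.]
(0.022, -0.011, 0.14) [ 63. 134.]
(-0.022, -0.011, 0.14) [ 68. 185.]
(-0.045, -0.035, 0.09) [134. 198.]
(0.045, -0.035, 0.09) [130. 108.]
[325. 156.]
[324. 156.]
[428.6  67.7]
```

View pics/w2.png

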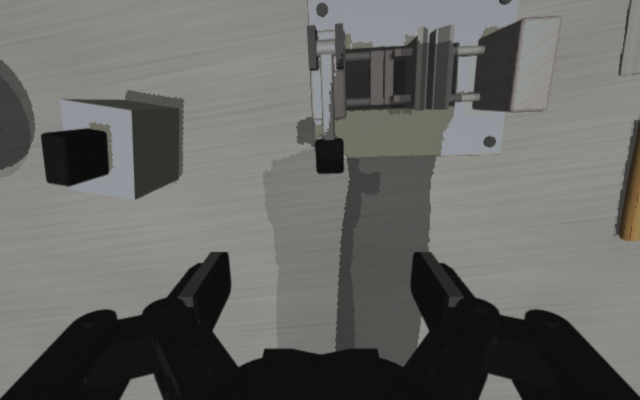

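The lever is down: the pad is at (330,155), where the model puts it for 0 rad. But the pose is off the commanded one, so I'll check the joints.

Emit:
play_rows:
  increments:
    - {"slide": [0,0,0],"angular": [0,0,0],"claw": 1}
    - {"slide": [0,0,0],"angular": [0,0,0],"claw": 1}

```text
time: 5.1
ee_pos: [0.5, -0.0608, 0.2597]
tcp_rot: [-175.9, 0.2, -9.1]
wrist_force: [-0.1, 0.2, -0.3]
opening: 0.0854
grasp_force: 0.0
```

Run:
```python
from h import *
o=bot.get_obs();print(o['q'].round(1),o['qd'].round(1),o['ee_pos'],o['tcp_rot'].round(1),o['time'])
```

```text
[ -9.1  -1.    4.9  96.1   4.1 179.9] [ 0.  -0.2 -0.1  0.1 -0.   0.1] [ 0.50004377 -0.0608078   0.25971408] [-175.9    0.2   -9.1] 5.1
```

Emit:
play_rows:
  increments:
    - {"slide": [0,0,-10],"angular": [-4.1,0,0],"claw": 1}
    - {"slide": [0,0,0],"angular": [0,0,-8.59],"claw": 1}
    - {"slide": [0,0,0],"angular": [0,0,-8.59],"claw": 1}
    - {"slide": [0,0,0],"angular": [0,0,-8.59],"claw": 1}
    - {"slide": [0,0,0],"angular": [0,0,-8.59],"claw": 1}
    - {"slide": [0,0,0],"angular": [0,0,-8.59],"claw": 1}
    - {"slide": [0,0,0],"angular": [0,0,-8.59],"claw": 1}
    - {"slide": [0,0,0],"angular": [0,0,-8.59],"claw": 1}

```text
time: 5.9
ee_pos: [0.4985, -0.071, 0.2698]
tcp_rot: [-179.6, -0.3, 52.2]
wrist_force: [-0.4, 0.2, 0.2]
opening: 0.085
grasp_force: 0.0
```

Emit:
play_rows:
  increments:
    - {"slide": [0,0,0],"angular": [0,0,-8.59],"claw": 1}
    - {"slide": [0,0,0],"angular": [0,0,-8.59],"claw": 1}
    - {"slide": [0,0,0],"angular": [0,0,-8.59],"claw": 1}
    - {"slide": [0,0,0],"angular": [0,0,-8.59],"claw": 1}
    - {"slide": [0,0,0],"angular": [0,0,-8.59],"claw": 1}
    - {"slide": [0,0,0],"angular": [0,0,-8.59],"claw": 1}
    - {"slide": [0,0,0],"angular": [0,0,-8.59],"claw": 1}
    - {"slide": [0,0,0],"angular": [0,0,-8.59],"claw": 1}

```text
time: 6.7
ee_pos: [0.4985, -0.071, 0.2698]
tcp_rot: [179.9, -0.5, 120.9]
wrist_force: [0.3, 0.5, 0.4]
opening: 0.0853
grasp_force: 0.0
```

Emit:
play_rows:
  increments:
    - {"slide": [0,0,0],"angular": [0,0,-8.59],"claw": 1}
    - {"slide": [0,0,0],"angular": [0,0,-8.59],"claw": 1}
    - {"slide": [0,0,0],"angular": [0,0,-8.59],"claw": 1}
    - {"slide": [0,0,0],"angular": [0,0,-8.59],"claw": 1}
    - {"slide": [0,0,0],"angular": [0,0,-8.59],"claw": 1}
    - {"slide": [0,0,0],"angular": [0,0,0],"claw": 1}
    - {"slide": [0,0,0],"angular": [0,0,0],"claw": 1}

```text
time: 7.4
ee_pos: [0.4984, -0.0709, 0.2698]
tcp_rot: [179.6, -0.2, 163.3]
wrist_force: [0.2, -0.4, 0.1]
opening: 0.0853
grasp_force: 0.0
```

Run:
```python
from h import *
o=bot.get_obs();print(o['q'].round(1),o['ee_pos'],o['tcp_rot'].round(1),o['time'])
print(delta([.563,.1645,.22],162.9))
```

```text
[-8.3 -0.8  6.3 97.3  0.4  8.4] [ 0.49841978 -0.07086648  0.269842  ] [179.6  -0.2 163.3] 7.4
(array([  5.7, 243.6,  51.6]), array([ 0.40843524, -0.24590669,  0.3708617 ]))
```

Emit:
play_rows:
  increments:
    - {"slide": [0,0,0],"angular": [0.4,-0.25,0.4],"claw": 1}
    - {"slide": [1,49,0],"angular": [0,0,0],"claw": 1}
    - {"slide": [1,49,0],"angular": [0,0,0],"claw": 1}
    - {"slide": [1,49,0],"angular": [0,0,0],"claw": 1}
    - {"slide": [1,49,0],"angular": [0,0,0],"claw": 1}
    - {"slide": [1,48,0],"angular": [0,0,0],"claw": 1}
    - {"slide": [0,0,0],"angular": [0,0,0],"claw": 1}
    - {"slide": [0,0,0],"angular": [0,0,0],"claw": 1}

```text
time: 8.2
ee_pos: [0.5642, 0.1654, 0.2694]
tcp_rot: [-180.0, -0.0, 163.2]
wrist_force: [0.0, -1.4, -0.4]
opening: 0.0854
grasp_force: 0.0
```

Run:
```python
from h import *
import cv2
o=bot.get_obs();print(o['q'].round(1),o['ee_pos'],o['tcp_rot'].round(1),o['time'])
print(delta([.563,.1645,.115],162.9))
im=bot.camera("wrist");cv2.imwrite("pics/w3.png",im[:,:,::-1])
Ry=Ro.from_euler('z',-17.1,degrees=True)
for p in [(-.022,.011,.14),(.022,.011,.14),(.022,-.011,.14),(-.022,-.011,.14),(-.045,-.035,.09),(-.045,.035,.09),(.045,-.035,.09),(.045,.035,.09)]:
    print(p,proj("wrist",Ry.apply(p)+[.563,.1645,0]).round())
```

```text
[16.3 10.9 18.8 98.  -0.  33.2] [0.56420822 0.16537351 0.26940385] [-180.    -0.   163.2] 8.2
(array([  0.8,  -1.1, 154.4]), array([-0.04008438, -0.02044926,  0.25053842]))
(-0.022, 0.011, 0.14) [335. 169.]
(0.022, 0.011, 0.14) [334. 219.]
(0.022, -0.011, 0.14) [309. 219.]
(-0.022, -0.011, 0.14) [309. 169.]
(-0.045, -0.035, 0.09) [285. 134.]
(-0.045, 0.035, 0.09) [358. 135.]
(0.045, -0.035, 0.09) [288. 222.]
(0.045, 0.035, 0.09) [355. 222.]
```

View pics/w3.png

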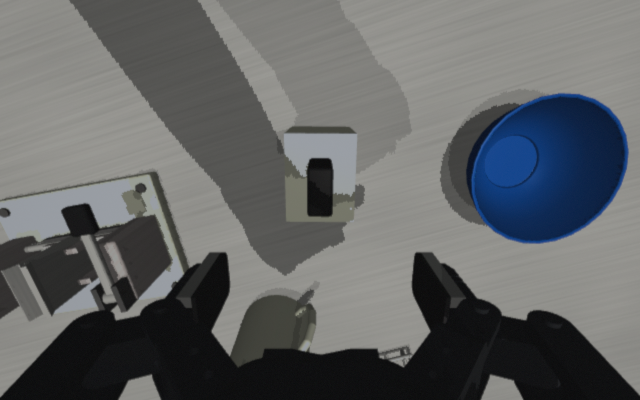

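Emit:
play_rows:
  increments:
    - {"slide": [1,-1,30],"angular": [0,0,0.25],"claw": 0.4}
    - {"slide": [0,0,35],"angular": [0,0,0],"claw": 0.4}
    - {"slide": [0,0,35],"angular": [0,0,0],"claw": 0.4}
    - {"slide": [0,0,30],"angular": [0,0,0],"claw": 0.4}
    - {"slide": [0,0,22],"angular": [0,0,0],"claw": 0.4}
    - {"slide": [0,0,0],"angular": [0,0,0],"claw": 0.4}
    - {"slide": [0,0,0],"angular": [0,0,0],"claw": -1}
    - {"slide": [0,0,0],"angular": [0,0,0],"claw": -1}
  squeeze: 60

```text
time: 9.05
ee_pos: [0.5639, 0.1633, 0.1201]
tcp_rot: [179.9, 0.2, 162.8]
wrist_force: [0.2, 1.0, -0.0]
opening: 0.0318
grasp_force: 0.0
```

Emit:
play_rows:
  increments:
    - {"slide": [0,0,0],"angular": [0,0,0],"claw": -1}
    - {"slide": [0,0,0],"angular": [0,0,0],"claw": -1}
    - {"slide": [0,0,0],"angular": [0,0,0],"claw": -1}

```text
time: 9.35
ee_pos: [0.5639, 0.1636, 0.1201]
tcp_rot: [179.9, 0.2, 162.9]
wrist_force: [-0.9, -2.5, 7.5]
opening: 0.0216
grasp_force: 58.8
```

Emit:
play_rows:
  increments:
    - {"slide": [0,0,-15],"angular": [0,0,0],"claw": -1}
    - {"slide": [0,0,-25],"angular": [0,0,0],"claw": -1}
    - {"slide": [0,0,-30],"angular": [0,0,0],"claw": -1}
    - {"slide": [0,0,-30],"angular": [0,0,0],"claw": -1}
    - {"slide": [0,0,-25],"angular": [0,0,0],"claw": -1}
    - {"slide": [0,0,-15],"angular": [0,0,0],"claw": -1}
    - {"slide": [0,0,0],"angular": [0,0,0],"claw": -1}

```text
time: 10.05
ee_pos: [0.5637, 0.1639, 0.2615]
tcp_rot: [179.8, 0.2, 162.9]
wrist_force: [-0.1, 0.0, -1.0]
opening: 0.0213
grasp_force: 58.9
```

Run:
```python
from h import *
print(bot.get_obs()['ee_pos'],bot.get_obs()['opening'])
print(delta([*g2w(0,0,0)[:2],.26],173.5))
```

```text
[0.56365342 0.16390843 0.2615441 ] 0.02130250025291596
(array([-111.6, -293. ,    1.1]), array([  0.14398357,   0.24787468, -10.59756349]))
```

Emit:
play_rows:
  increments:
    - {"slide": [-7,-18,0],"angular": [0,0,0],"claw": -1}
    - {"slide": [-15,-40,0],"angular": [0,0,0],"claw": -1}
    - {"slide": [-15,-40,0],"angular": [0,0,0],"claw": -1}
    - {"slide": [-15,-40,0],"angular": [0,0,0],"claw": -1}
    - {"slide": [-15,-40,0],"angular": [0,0,0],"claw": -1}
    - {"slide": [-15,-40,0],"angular": [0,0,0],"claw": -1}
    - {"slide": [-15,-40,0],"angular": [0,0,0],"claw": -1}
    - {"slide": [-8,-20,0],"angular": [0,0,0],"claw": -1}

```text
time: 10.85
ee_pos: [0.5811, -0.136, 0.2572]
tcp_rot: [-180.0, -0.0, 162.8]
wrist_force: [-0.1, 1.0, -1.8]
opening: 0.0216
grasp_force: 59.0
```

Emit:
play_rows:
  increments:
    - {"slide": [-6,-15,0],"angular": [0,0,0],"claw": -1}
    - {"slide": [0,0,0],"angular": [0.15,0.25,-5.3],"claw": -1}
    - {"slide": [0,0,0],"angular": [0,0,-5.3],"claw": -1}
    - {"slide": [0,0,0],"angular": [0,0,0],"claw": -1}
    - {"slide": [0,0,0],"angular": [0,0,0],"claw": -1}

```text
time: 11.35
ee_pos: [0.583, -0.1486, 0.2578]
tcp_rot: [-179.9, -0.3, 173.4]
wrist_force: [0.1, 0.2, -0.7]
opening: 0.0214
grasp_force: 59.0
```

Run:
```python
from h import *
import cv2
print(bot.get_obs()['ee_pos'],bot.get_obs()['opening'])
print(delta([*g2w(0,0,0)[:2],.26],173.5))
im=[bot.camera(n)[:,:,::-1] for n in("wrist","top")]
g=g2w(0,0,.12)
for n in("wrist","top"):print(n,proj(n,g).round(1),proj(n,g2w(-.03,0,.12)).round(1),proj(n,g2w(.03,0,.12)).round(1))
cv2.imwrite("pics/w4.png",cv2.resize(im[0][60:360,120:520],None,fx=2,fy=2))
```

```text
[ 0.58297902 -0.14858136  0.25779617] 0.021391325979409917
(array([-1.3, -0.3, -2.2]), array([-0.09422847, -0.26830058, -0.1130445 ]))
wrist [321.6 195.3] [321.6 161.3] [321.6 227.3]
top [388.  217.7] [387.1 229.8] [389.  205.8]
```

View pics/w4.png

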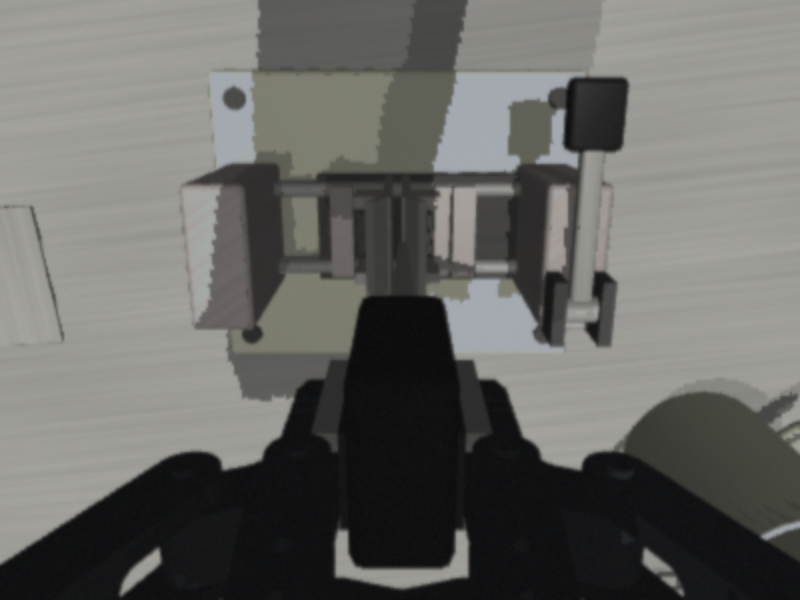

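The wrist crop shows the blade's handle over the closed slot. The plates meet around crop x≈397 (pixel 318), about 3 px left of the prediction. I'll check against the slab's lower corners (236,236) and (401.5,236).

Run:
```python
from h import *
for p in [(.085,.105,.02),(.085,-.105,.02),(-.085,-.105,.02)]:print(p,proj("wrist",g2w(*p)).round(1))
```

```text
(0.085, 0.105, 0.02) [405.1 237.8]
(0.085, -0.105, 0.02) [238.1 237.8]
(-0.085, -0.105, 0.02) [226.2  95.9]
```

Emit:
play_rows:
  increments:
    - {"slide": [-1,-2,8],"angular": [-0.1,-0.25,-0.1],"claw": -1}
    - {"slide": [0,0,8],"angular": [0,0,0],"claw": -1}
    - {"slide": [0,0,8],"angular": [0,0,0],"claw": -1}
    - {"slide": [0,0,8],"angular": [0,0,0],"claw": -1}
    - {"slide": [0,0,8],"angular": [0,0,0],"claw": -1}
    - {"slide": [0,0,8],"angular": [0,0,0],"claw": -1}
    - {"slide": [0,0,0],"angular": [0,0,0],"claw": -1}

```text
time: 12.15
ee_pos: [0.5833, -0.151, 0.2085]
tcp_rot: [180.0, -0.1, 173.6]
wrist_force: [-0.4, -0.0, -1.5]
opening: 0.0212
grasp_force: 59.0
```

Emit:
play_rows:
  increments:
    - {"slide": [0,0,3],"angular": [0,0,0],"claw": -1}
    - {"slide": [0,0,3],"angular": [0,0,0],"claw": -1}
    - {"slide": [0,0,0],"angular": [0,0,0],"claw": -1}

```text
time: 12.45
ee_pos: [0.5837, -0.1512, 0.2038]
tcp_rot: [-180.0, -0.0, 173.6]
wrist_force: [0.1, 0.3, -1.1]
opening: 0.0212
grasp_force: 59.0
```

Baseline Fz is about -1 N. I'll go on in small steps.

Emit:
play_rows:
  increments:
    - {"slide": [0,0,3],"angular": [0,0,0],"claw": -1}
    - {"slide": [0,0,3],"angular": [0,0,0],"claw": -1}
    - {"slide": [0,0,3],"angular": [0,0,0],"claw": -1}
    - {"slide": [0,0,0],"angular": [0,0,0],"claw": -1}

```text
time: 12.85
ee_pos: [0.5835, -0.1511, 0.1944]
tcp_rot: [180.0, -0.0, 173.6]
wrist_force: [-0.7, 0.5, -1.8]
opening: 0.0211
grasp_force: 59.0
```

Emit:
play_rows:
  increments:
    - {"slide": [0,0,2],"angular": [0,0,0],"claw": -1}
    - {"slide": [0,0,2],"angular": [0,0,0],"claw": -1}
    - {"slide": [0,0,2],"angular": [0,0,0],"claw": -1}
    - {"slide": [0,0,0],"angular": [0,0,0],"claw": -1}

```text
time: 13.25
ee_pos: [0.5836, -0.1511, 0.1887]
tcp_rot: [180.0, -0.0, 173.6]
wrist_force: [-0.1, -0.5, -1.7]
opening: 0.0214
grasp_force: 59.0
```

Emit:
play_rows:
  increments:
    - {"slide": [0,0,2],"angular": [0,0,0],"claw": -1}
    - {"slide": [0,0,2],"angular": [0,0,0],"claw": -1}
    - {"slide": [0,0,0],"angular": [0,0,0],"claw": -1}

```text
time: 13.55
ee_pos: [0.5837, -0.1511, 0.1848]
tcp_rot: [180.0, -0.0, 173.6]
wrist_force: [0.9, -0.2, -2.9]
opening: 0.0213
grasp_force: 59.1
```

Emit:
play_rows:
  increments:
    - {"slide": [0,0,2],"angular": [0,0,0],"claw": -1}
    - {"slide": [0,0,2],"angular": [0,0,0],"claw": -1}
    - {"slide": [0,0,0],"angular": [0,0,0],"claw": -1}

```text
time: 13.85
ee_pos: [0.5838, -0.1512, 0.1811]
tcp_rot: [-180.0, 0.0, 173.6]
wrist_force: [0.8, -0.0, 1.5]
opening: 0.0214
grasp_force: 59.5
```

Emit:
play_rows:
  increments:
    - {"slide": [0,0,2],"angular": [0,0,0],"claw": -1}
    - {"slide": [0,0,2],"angular": [0,0,0],"claw": -1}
    - {"slide": [0,0,0],"angular": [0,0,0],"claw": -1}

```text
time: 14.15
ee_pos: [0.5839, -0.1512, 0.1774]
tcp_rot: [-180.0, 0.1, 173.6]
wrist_force: [0.4, -0.7, 3.1]
opening: 0.0216
grasp_force: 59.8
```

Emit:
play_rows:
  increments:
    - {"slide": [0,0,2],"angular": [0,0,0],"claw": -1}
    - {"slide": [0,0,2],"angular": [0,0,0],"claw": -1}
    - {"slide": [0,0,0],"angular": [0,0,0],"claw": -1}

```text
time: 14.45
ee_pos: [0.584, -0.1512, 0.1734]
tcp_rot: [-180.0, 0.1, 173.6]
wrist_force: [0.5, 0.3, 4.1]
opening: 0.0213
grasp_force: 59.8
```

Emit:
play_rows:
  increments:
    - {"slide": [0,0,2],"angular": [0,0,0],"claw": -1}
    - {"slide": [0,0,2],"angular": [0,0,0],"claw": -1}
    - {"slide": [0,0,0],"angular": [0,0,0],"claw": -1}
    - {"slide": [0,0,0],"angular": [0,0,0],"claw": -1}
    - {"slide": [0,0,0],"angular": [0,0,0],"claw": -1}
    - {"slide": [0,0,0],"angular": [0,0,0],"claw": -1}

```text
time: 15.05
ee_pos: [0.584, -0.1512, 0.1694]
tcp_rot: [-180.0, 0.1, 173.6]
wrist_force: [0.5, 0.9, 5.2]
opening: 0.0214
grasp_force: 59.9
```

Run:
```python
from h import *
import cv2
w=bot.camera("wrist")[60:360,120:520,::-1];t=bot.camera("top")[180:280,330:450,::-1]
t=cv2.resize(t,(400,333));c=np.zeros((333,800,3),np.uint8);c[:300,:400]=w;c[:,400:]=t
cv2.imwrite("pics/f.png",c);o=bot.get_obs();print(o['wrist_force'],o['ee_pos'])
```

```text
[ 0.09801517 -0.85252695  5.32345839] [ 0.58394867 -0.15122847  0.16937664]
```

View pics/f.png

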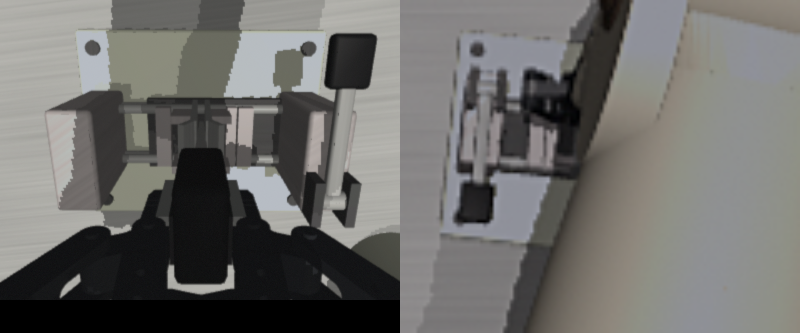

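The final view shows the lever still level, with its pad at (350,60), and the handle centred over the slot at (200,215). The drag is steady at about 6.5 N, so I'm handing the job in.

```bash
python3 -c "
from workcell import bot
print(bot.job_done())"
```

```text
the job is handed in; nothing more can be done
None
```

I handed the job in at about 15 s, with the lever fully down and the blade held upright about 60 mm deep in the slot, dragging at a steady 6.5 N or so. The hand-in returned no verdict, and plate push-back is only my estimate, about 0.8 mm.

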